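# Put the laser meter away in the chest's hidden dust-proof tray

### The job

Press the push latch on top of the plywood chest so that its hidden tray springs out, and lay the laser distance meter lengthwise in the tray's pocket, screen up, and let go of it. Then push the tray home by its front until the latch catches, so that the meter shoves its way in through the sprung dust flap and the flap falls shut behind it. Do not tip the meter over, and leave everything else where it is.

Things in the scene. Friction and masses are not known exactly. Their poses are not given: they have to be found in the camera images.
- chest: low plywood instrument chest, fixed to the bench, 220 deep (x) x 200 wide (y) x 76 high, with a thin carrying handle at the rear of its top. Origin: bottom centre of its front face, on the bench; x points into the chest (from front to back), y sideways, z up. In the middle of the front face is the tray's handleless front panel (94 wide), with the dark dust flap showing above it
- latch_top (a point): centre of the top face of the push latch: a plain round steel button, diameter 26, on the chest's top near the front (42 behind the front face, 68 to the chest's +y side), in a thin black bezel. Its top stands 14 above the chest's top (90 above the bench). Press it straight down
- latch (a joint): how far the latch button is pressed: 0 up, 0.008 m fully down. Sprung: about 2 N to start, 5 N fully down. Pressed nearly fully it frees the tray; it comes back up when let go
- tray (a joint): how far the tray is out (m), along the chest's -x: 0 shut and caught, 0.146 fully out. When freed it springs out by itself in about a second and a light spring (3 to 4 N) keeps it out. To shut it, push it in against about 4 N, and against up to about 12 N over the last centimetre or two, to 1 to 3 mm beyond 0 (hard stop at 4 mm beyond); the latch then catches it and it settles back to 0
- tray_front (a point): top centre of the outer face of the tray's front panel; moves with the tray. The panel is plywood, 94 wide, 10 thick, and reaches from 4 to 44 above the bench; its outer face looks to the chest's -x and stands 10 in front of the chest's front face when shut. Push the tray home here, towards the chest's +x. Same axes as the chest
- tray_pocket (a point): centre of the floor of the tray's pocket, 10 above the bench; moves with the tray, same axes as the chest. The pocket is 96 long (along x) and 62 wide (along y); around it are rims 5 high at the sides and rear and, towards the front panel, a ledge 40 wide and 8 high. The pocket centre is 98 behind the panel's outer face. With the tray fully out the whole pocket lies clear in front of the chest and is open from above
- flap (a joint): angle of the dust flap (rad): 0 hanging shut, up to 1.5 swung inwards. A light dark rubber flap, 96 wide, 26 high, hinged along its top edge 62 above the bench, 8 behind the chest's front face; a weak spring shuts it (under 1 N at its edge). The tray runs in beneath it; only the meter, riding in the tray, pushes it open, and it falls shut once the meter is past it
- meter_center (a point): centre, half-way up, of the laser distance meter: a plain grey plastic block with dark rubber ends, 84 long (its x) x 44 wide (its y) x 40 high (its z), dark screen and keys on top, about 0.18 kg, lying on the bench screen up. Either end may lead
- battery: black battery pack of a cordless tool, 72 x 58 x 52, a wide base with a narrower rail block on top; bystander (sizes in mm, origin at the underside's centre)
- tape: grey pocket tape measure, 66 x 32 x 48, standing on edge; bystander (sizes in mm, origin at the underside's centre)
- carton: plain cardboard carton, 60 x 85 x 45, standing on top of the chest behind the latch; bystander (sizes in mm, origin at the underside's centre)
- glue: glue bottle, diameter 56, height 160, upright; bystander (sizes in mm, origin at the underside's centre)
- driver: screwdriver lying flat; bystander (sizes in mm, origin at the underside's centre)
Not all that is in view belongs to the job. Leave any yellow look-alike of the part that bears meter_center alone.

How it is judged:
On the way, in this order (a step that is already met when the one before it is completed fails the run):
1. the latch is pressed and the hidden tray has sprung out (more than 120 mm) (value of joint tray above 0.12 m), for 0.2 s.
2. the meter lies in the pocket of the open tray, lengthwise and screen up, and is let go (x of meter_center in the frame of tray_pocket between -0.012 and 0.012 m and y of meter_center in the frame of tray_pocket between -0.013 and 0.013 m and z of meter_center in the frame of tray_pocket between 0.014 and 0.026 m and angle between meter_center's own z axis and vertical below 0.15 rad and angle between the x axis of chest and the x axis of meter_center, either way round below 0.3 rad and value of joint tray above 0.1 m and contact force between the fingers and meter below 0.1 N), for 0.2 s.
3. the tray goes in and the meter holds the dust flap open (value of joint tray below 0.11 m and value of joint flap above 0.4 rad and contact force between meter and flap above 0.02 N), for 0.04 s.
At the end, for the whole second after the job is handed in: tray shut and caught (less than 4 mm out), latch button up again, dust flap shut (under 0.1 rad), the meter at rest in the pocket: within 12 mm lengthwise and 13 mm sideways of its centre, flat on its floor, screen up (0.15 rad), lengthwise within 0.3 rad (x of meter_center in the frame of tray_pocket between -0.012 and 0.012 m and y of meter_center in the frame of tray_pocket between -0.013 and 0.013 m and z of meter_center in the frame of tray_pocket between 0.014 and 0.026 m and angle between meter_center's own z axis and vertical below 0.15 rad and angle between the x axis of chest and the x axis of meter_center, either way round below 0.3 rad and value of joint tray below 0.004 m and value of joint latch below 0.003 m and value of joint flap below 0.1 rad and linear speed of meter below 0.02 m/s); the robot touches nothing.
It fails at once if the meter is tipped over (more than 0.7 rad) (angle between meter_center's own z axis and vertical above 0.7 rad).
It fails at once if a bystander is shifted by more than 30 mm (distance of any of battery, tape, carton, glue, driver from where it was at the start of the episode above 0.03 m).
It also fails if it takes over 58 s, if anything falls off the work surface, if the arm or the gripper's body presses on something with over 40 N, if the wrist force passes 120 N, or if a joint passes its speed limit or range.

### The arm

A 6-joint arm with a two-finger parallel gripper is mounted at the origin on the work surface. World frame = base frame: x ahead of the robot, y to its left, z up, the work surface at z = 0. Lengths are in m, angles in rad, forces in N, time in s.
With the tool pointing down it reaches from about 0.35 to 0.85 m from the base axis. Payload 8.1 kg.
Tool frame: the origin (TCP) lies midway between the tips of the shut fingers; the grasp point (between the pads) lies robot.grip_depth behind it (robot.grip_depth is the distance from the TCP to the grasp point, in m); z points along the fingers, y is the line along which they close (so a half turn about z gives the same grasp; the last joint's range is limited). The gripper opens to 93 mm and grips with 3 to 60 N. Pads are 15 mm wide; open, the fingers measure 128 mm over their backs; the gripper's body (75 mm by 188 mm) begins 65 mm behind the grasp point.
Start: joints at [1.217, 0.13, 1.488, -0, 1.523, -0.085], TCP at [0.159, 0.578, 0.219] pointing down, gripper open.
Joint ranges: [-2.96, 2.96], [-0.89, 2.26], [0.02, 2.5], [-1.34, 4.48], [0, 2.73], [-2.66, 2.66]. Speed limits (rad/s): [2.39, 2.39, 2.79, 3.14, 3.14, 3.14].

### API

Orientations are given as a rotation vector (axis times angle).
In Python, from plant import robot gives the robot as it stands.
- The arm moves only by the tool carry_out, never from a script. Its argument "rows" is a list of rows, each a list of 6 numbers: the shift along the tool's x, y, z in m, then the turn, a rotation vector about the tool's x, y, z in degrees. A call has 1 to 12 rows; each row is the pose to reach, as a shift and turn from the pose commanded when the call began, along the tool's axes at that moment; what a row does not reach only later rows make up. A row lasts 1/8 s, in which the tool goes at most 62.5 mm and 10.7 degrees, less where a joint would pass 70% of its speed; a pose out of reach is approached as far as the arm can. A call with a gripper value outside its range is refused whole. "jaw" is the closure in counts, from 0 (fully open) to 255 (shut), set as the call begins (left out, the last holds). The fingers move at their own pace and stop on an object; "force" is the grip in N (left out, the last holds). Time passes only in rows, so rows that repeat a pose let the fingers close. It gives the time, the measured TCP pose, the force, the opening and the grip force at its end, in the units of the state.
- robot.read_state(): the state, without advancing time (a new reading comes with each control period).
- robot.read_camera(name): name is "scene" or "top" or "wrist"; returns the picture (400x640x3 uint8, red, green, blue); there is no depth.
- robot.camera_model(name): a dict with "fx", "fy", "cx", "cy" (pixels), "R" (3x3) and "t" (3): a world point X has camera coordinates R X + t; the wrist camera has in their place "mount" (4x4, takes a point from camera to tool coordinates, whose origin is the TCP and whose axes are the flange's). Camera axes: x right, y down, z forward; pixel columns grow to the right and rows downward; lengths in m; the calibration is good to about 2 mm. A picture is of the moment at which its call begins: read the wrist's pose just before it. camera_model takes no time and is no camera call.
- robot.close_job(): hands the job in; it is judged then, once.
Trained networks look in the newest picture that a camera, given by its name, has taken for a name from the list of things; names that differ only in an ending like _2 or _b are one class to them, and where a whole thing is asked for, a point or a joint stands for the part that bears it (a point fixed in the world has none). Each returns a list of dicts, best first, with "conf" (0 to 1); they miss things now and then, are a little off and sometimes report something else, mostly with a low value. They report only what shows in the picture. A call takes as long as a camera call. They do not tell look-alikes from the thing itself.
- robot.outline_of(camera, target): "pixels" (400x640 bool, what is visible of it) and "pixel" ([column, row] in pixels, amid what is visible of it).
The state is a dict: "t": time; "q": joint angles; "dq": joint speeds; "joint_torque": joint torques, N m; "tool_pos": TCP position; "orientation": TCP orientation; "force": force on the tool from outside, world axes, zero at the start; "wrist_torque": the same for the moment, N m; "opening": finger opening in m; "gripper_force": force on a finger pad.
Only numpy, scipy, OpenCV 4.12 (cv2) and the standard library are available. Lean on these libraries where they do the work, as an engineer would, in place of code of your own. Each camera call takes 0.05 s, during which the arm holds its last target. There are 200 camera calls.

## Working session

There is one attempt and no reset: what is moved stays moved. The work goes in short steps, Python scripts to look and compute and a tool call to move; the robot and the scene stay as the last step left them, time stands still between calls to the robot, and variables do not carry over. Pictures are saved under pics/ and viewed, at most 10 in all, crops included, and the job is handed in when it is done.

Besides the shell and the picture viewer there is one more tool, called by a JSON object that holds its "name" and its "arguments". carry_out: Moves the arm, as the interface text tells. Its arguments: {"type":"object","properties":{"rows":{"type":"array"},"jaw":{"type":"number"},"force":{"type":"number"}},"required":["rows"]}

```bash
mkdir -p pics; ls
cat > h.py <<'E'
import numpy as np, cv2
from plant import robot
from scipy.spatial.transform import Rotation as Ro
def ray(cam,px):
    m=robot.camera_model(cam)
    d=np.array([(px[0]-m['cx'])/m['fx'],(px[1]-m['cy'])/m['fy'],1.])
    if 'R' in m:
        R=np.array(m['R']);t=np.array(m['t']);return -R.T@t,R.T@d
    s=robot.read_state();M=np.array(m['mount']);W=Ro.from_rotvec(s['orientation']).as_matrix()
    return W@M[:3,3]+s['tool_pos'],W@M[:3,:3]@d
def at(cam,px,z):
    o,d=ray(cam,px);return o+d*(z-o[2])/d[2]
def proj(cam,X):
    m=robot.camera_model(cam);c=np.array(m['R'])@X+np.array(m['t']);return c[0]/c[2]*m['fx']+m['cx'],c[1]/c[2]*m['fy']+m['cy']
E
cat > a.py <<'E'
from h import *
s=robot.read_state();print(s);print(robot.grip_depth)
for c in ('top','scene'):
    im=robot.read_camera(c);cv2.imwrite(f'pics/{c}0.png',im[:,:,::-1])
    m=robot.camera_model(c);print(c,m['fx'],-np.array(m['R']).T@m['t'])
    for n in ('chest','latch_top','tray_front','meter_center','battery','tape','carton','glue','driver'):
        for r in robot.outline_of(c,n)[:3]:
            b=r['pixels'].astype(np.uint8);cs,_=cv2.findContours(b,0,2)
            rr=cv2.minAreaRect(max(cs,key=len)) if cs else None
            print(n,round(r['conf'],2),np.round(r['pixel']),b.sum(),[np.round(v,1) for v in rr] if rr else '')
E
python3 a.py
```

```text
pics
{'t': 0.0, 'q': array([ 1.21660412e+00,  1.31126082e-01,  1.48926886e+00, -3.33187130e-05,
        1.52299269e+00, -8.54108240e-02]), 'dq': array([ 0.00021393, -0.00211217, -0.0001382 , -0.00014629, -0.00061702,
        0.00033395]), 'joint_torque': array([-2.47828866e-03, -5.59841073e+01, -4.91761279e+01,  7.62085430e-02,
        3.58205033e-02, -1.76065969e-04]), 'tool_pos': array([0.15913512, 0.57792845, 0.21761412]), 'orientation': array([-4.20880303e-01, -3.11290888e+00,  2.76280040e-03]), 'force': array([ 0.55115935,  0.59280922, -0.42630494]), 'wrist_torque': array([ 0.00498196,  0.03532833, -0.0391358 ]), 'gripper_force': 0.0, 'opening': 0.09278814086057975}
0.0188
top 502.2934955226434 [ 0.33056555 -0.10594867  1.31418902]
chest 0.71 [219. 218.] 6495 [array([211. , 213.6]), array([81.9, 97.8]), np.float64(74.1)]
latch_top 0.53 [243. 230.] 100 [array([242., 230.]), array([10., 10.]), np.float64(90.0)]
tray_front 0.78 [257. 204.] 223 [array([255.7, 201.8]), array([38.3,  6.8]), np.float64(76.0)]
meter_center 0.96 [380. 226.] 622 [array([380.9, 226.7]), array([18.2, 34.6])
[... 1122 characters left out ...]
y([327.5, 173.9]), array([27. , 16.4]), np.float64(36.9)]
meter_center 0.72 [304. 157.] 330 [array([304.5, 157.5]), array([15. , 23.5]), np.float64(80.5)]
meter_center 0.66 [297. 182.] 337 [array([297.7, 182.1]), array([24.6, 15.7]), np.float64(26.6)]
battery 0.74 [258. 198.] 443 [array([262.7, 196.7]), array([20.8, 22.7]), np.float64(78.7)]
tape 0.88 [274. 265.] 443 [array([274.5, 262. ]), array([18., 25.]), np.float64(90.0)]
carton 0.6 [392. 245.] 964 [array([391.1, 242.2]), array([35.5, 29.6]), np.float64(25.0)]
glue 0.92 [234. 214.] 738 [array([236.2, 209.7]), array([48. , 19.8]), np.float64(78.7)]
driver 0.69 [263. 154.] 123 [array([266.5, 155. ]), array([ 6.4, 21.9]), np.float64(45.0)]
```

Run:
```python
import cv2
im=cv2.imread('pics/top0.png')[90:315,150:490]
cv2.imwrite('pics/crop0.png',cv2.resize(im,None,fx=2.35,fy=2.35,interpolation=cv2.INTER_CUBIC))
```

```text
(no output)
```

View pics/crop0.png

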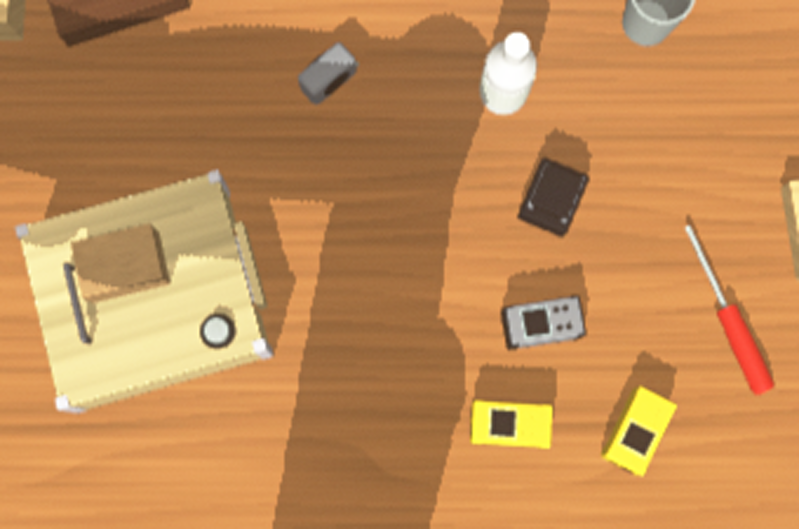

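Grey meter at pixel (381,227) (crop 543,321). There are two yellow look-alikes, at (367,269) and (421,273). The grey one fits the description ("grey plastic block, dark rubber ends"), and this enlarged crop confirms it. The chest's front faces image right, with the button at (242,230) and the panel at (256,202).

```bash
cat > b.py <<'E'
from h import *
robot.read_camera('top');robot.read_camera('scene')
L=[at('top',(242.3,230.3),.09),]
im=cv2.imread('pics/top0.png')
print('latch top',L[0])
for n,z in (('latch_top',.09),('meter_center',.04),('tray_front',.044)):
  for c in('top','scene'):
    r=robot.outline_of(c,n)
    if r:
      b=r[0]['pixels'].astype(np.uint8);cs,_=cv2.findContours(b,0,2);k=max(cs,key=len)
      ctr,wh,a=cv2.minAreaRect(k); print(n,c,at(c,ctr,z), [np.round(at(c,p,z)[:2],3).tolist() for p in cv2.boxPoints((ctr,wh,a))])
pts={k:at('top',(150+u/2.35,90+v/2.35),.076)[:2] for k,(u,v) in dict(rearA=(17,231),frontA=(218,172),frontB=(268,350),rearB=(60,408)).items()}
print(pts)
for n,z in (('battery',.05),('tape',.048),('glue',.16),('driver',.01),('carton',.121)):
  print(n,at('top',robot.outline_of('top',n)[0]['pixel'],z))
E
python3 b.py
```

```text
latch top [0.46960903 0.07876306 0.09      ]
latch_top top [0.47157242 0.07954933 0.09      ] [[0.485, 0.092], [0.485, 0.068], [0.458, 0.067], [0.458, 0.091]]
latch_top scene [0.80066361 0.01520394 0.09      ] [[0.806, -0.031], [0.758, 0.013], [0.795, 0.059], [0.841, 0.017]]
meter_center top [ 0.4838808  -0.26692783  0.04      ] [[0.5, -0.22], [0.514, -0.308], [0.468, -0.314], [0.454, -0.226]]
meter_center scene [ 0.38339593 -0.34833941  0.04      ] [[0.398, -0.411], [0.308, -0.368], [0.369, -0.288], [0.454, -0.33]]
tray_front top [0.545855   0.05260715 0.044     ] [[0.59, 0.074], [0.594, 0.059], [0.502, 0.031], [0.498, 0.046]]
{'rearA': array([0.57743214, 0.29724975]), 'frontA': array([0.64199712, 0.08432732]), 'frontB': array([0.44974448, 0.02674786]), 'rearB': array([0.38998227, 0.24148626])}
battery [ 0.62583107 -0.28274063  0.05      ]
tape [ 0.76900831 -0.03519705  0.048     ]
glue [ 0.73049234 -0.2184568   0.16      ]
driver [ 0.45070501 -0.48711494  0.01      ]
carton [0.54148687 0.17826786 0.121     ]
```

Run:
```python
from h import *
for X in ([.4706,.079,.09],[.4838,-.267,.04],[.5459,.0526,.044],[.626,-.283,.05],[.73,-.218,.16],[.769,-.035,.048],[.159,.578,.21]):
  print(X,[np.round(proj(c,np.array(X))) for c in('top','scene')])
print(robot.camera_model('scene'),robot.camera_model('top'))
```

```text
[0.4706, 0.079, 0.09] [array([242., 230.]), array([378., 215.])]
[0.4838, -0.267, 0.04] [array([381., 227.]), array([298., 178.])]
[0.5459, 0.0526, 0.044] [array([256., 203.]), array([353., 234.])]
[0.626, -0.283, 0.05] [array([386., 171.]), array([262., 191.])]
[0.73, -0.218, 0.16] [array([364., 119.]), array([243., 187.])]
[0.769, -0.035, 0.048] [array([291., 119.]), array([274., 255.])]
[0.159, 0.578, 0.21] [array([-10., 373.]), array([631., 222.])]
{'fx': 367.1666122432822, 'fy': 367.1666122432822, 'cx': 314.84611716042093, 'cy': 198.70071830721002, 'R': array([[-0.73825715,  0.67449177, -0.00610211],
       [ 0.44032248,  0.47505731, -0.76186395],
       [-0.51097211, -0.5651384 , -0.64770834]]), 't': array([ 0.47833868, -0.12952747,  1.41381216])} {'fx': 502.2934955226434, 'fy': 502.2934955226434, 'cx': 319.43972185646163, 'cy': 189.86638980927506, 'R': array([[-0.00233201, -0.99999324,  0.00284318],
       [-0.98140863,  0.001743  , -0.19192203],
       [ 0.19191577, -0.00323789, -0.98140606]]), 't': array([-0.10891355,  0.57682637,  1.22596927])}
```

View pics/scene0.png

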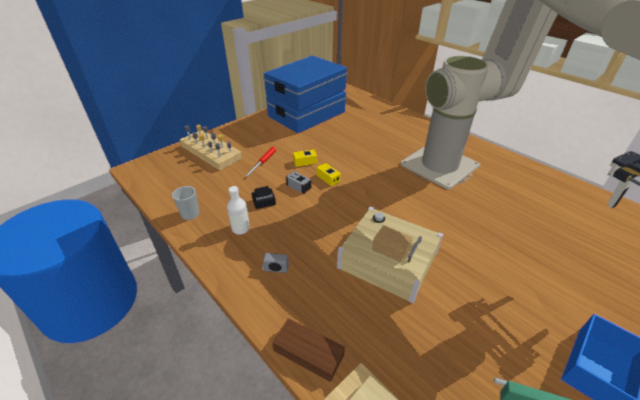

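```bash
cat >> h.py <<'E'
YAW=np.radians(106.4);CX=np.array([np.cos(YAW),np.sin(YAW),0]);CY=np.array([-CX[1],CX[0],0]);O=np.array([.5459,.0569,0])
def ch(x,y,z): return O+x*CX+y*CY+np.array([0,0,z])
def row(p,yaw):  # yaw (deg) = direction of tool x
    s=robot.read_state();W=Ro.from_rotvec(s['orientation']).as_matrix()
    a=np.radians(yaw);x=np.array([np.cos(a),np.sin(a),0]);z=np.array([0,0,-1.]);T=np.stack([x,np.cross(z,x),z],1)
    print('t',round(s['t'],2),'row',np.round(W.T@(np.array(p)-s['tool_pos']),4).tolist(),np.round(np.degrees(Ro.from_matrix(W.T@T).as_rotvec()),2).tolist())
E
python3 -c "
from h import *
row([.470,.0785,.2],106.4);print(ch(-.058,0,.01))"
```

```text
t 1.65 row [-0.4323, -0.3995, 0.0186] [-0.0, 0.0, 58.2]
[0.5622758  0.00125979 0.01      ]
```

{"name": "carry_out", "arguments": {"rows": [[-0.432, -0.3995, 0.0186, 0, 0, 58.2], [-0.432, -0.3995, 0.0186, 0, 0, 58.2], [-0.432, -0.3995, 0.0186, 0, 0, 58.2], [-0.432, -0.3995, 0.0186, 0, 0, 58.2], [-0.432, -0.3995, 0.0186, 0, 0, 58.2], [-0.432, -0.3995, 0.0186, 0, 0, 58.2], [-0.432, -0.3995, 0.0186, 0, 0, 58.2], [-0.432, -0.3995, 0.0186, 0, 0, 58.2], [-0.432, -0.3995, 0.0186, 0, 0, 58.2], [-0.432, -0.3995, 0.0186, 0, 0, 58.2], [-0.432, -0.3995, 0.0186, 0, 0, 58.2], [-0.432, -0.3995, 0.0186, 0, 0, 58.2]], "jaw": 255, "force": 20}}

```text
t: 3.15
tool_pos: [0.4694, 0.0791, 0.2001]
orientation: [-1.882, -2.515, -0.0]
force: [0.8, 0.4, 0.3]
opening: 0.0007
gripper_force: 0.0
```

```bash
python3 -c "
from h import *
row([.470,.0785,.08],106.4);print(robot.read_state()['force'],robot.read_state()['opening'])
im=robot.read_camera('wrist');cv2.imwrite('pics/w1.png',im[:,:,::-1])
for r in robot.outline_of('wrist','latch_top'):print(r['conf'],r['pixel'],at('wrist',r['pixel'],.09))
print(robot.camera_model('wrist'))
"
```

```text
t 3.15 row [-0.0008, 0.0004, 0.1201] [-0.01, -0.02, -0.0]
[0.75000043 0.43946613 0.31599801] 0.000734981819471295
0.92 [320.7, 197.1] [0.46877055 0.08294416 0.09      ]
{'fx': 342.5539258486642, 'fy': 342.5539258486642, 'cx': 318.99398561980155, 'cy': 203.16613284264633, 'mount': array([[-8.30659945e-04, -9.69724018e-01, -2.44202045e-01,
         6.79181136e-02],
       [ 9.99999483e-01, -6.62162735e-04, -7.72083654e-04,
        -7.52494730e-04],
       [ 5.87006569e-04, -2.44202560e-01,  9.69724066e-01,
        -1.67053553e-01],
       [ 0.00000000e+00,  0.00000000e+00,  0.00000000e+00,
         1.00000000e+00]])}
```

{"name": "carry_out", "arguments": {"rows": [[0, 0, 0.05, 0, 0, 0], [0, 0, 0.095, 0, 0, 0], [0, 0, 0.108, 0, 0, 0], [0, 0, 0.114, 0, 0, 0], [0, 0, 0.118, 0, 0, 0], [0, 0, 0.1185, 0, 0, 0], [0, 0, 0.1185, 0, 0, 0]]}}

```text
t: 4.12
tool_pos: [0.4709, 0.0789, 0.0829]
orientation: [1.881, 2.514, 0.003]
force: [-0.6, 3.2, 4.8]
opening: 0.0006
gripper_force: 2.2
```

```bash
python3 -c "
from h import *
im=robot.read_camera('top');cv2.imwrite('pics/t2.png',im[90:340,190:450,::-1])
for r in robot.outline_of('top','tray_front'):print(r['conf'],r['pixel'],at('top',r['pixel'],.044))
print(proj('top',ch(-.156,0,.044)))"
```

```text
0.86 [264.8, 200.8] [0.55062683 0.03007653 0.044     ]
(np.float64(312.6929733500246), np.float64(185.6981710511139))
```

{"name": "carry_out", "arguments": {"rows": [[0, 0, -0.04, 0, 0, 0], [0, 0, -0.09, 0, 0, 0], [0, 0, -0.117, 0, 0, 0]]}}

```text
t: 4.6
tool_pos: [0.4708, 0.0782, 0.2014]
orientation: [1.88, 2.513, 0.003]
force: [0.2, 0.3, -0.3]
opening: 0.0004
gripper_force: 0.0
```

```bash
python3 -c "
from h import *
row([.484,-.267,.2],99)
im=robot.read_camera('top');cv2.imwrite('pics/t3.png',im[:,:,::-1])
for r in robot.outline_of('top','tray_front'):print(r['conf'],r['pixel'],at('top',r['pixel'],.044))"
```

```text
t 4.6 row [-0.3349, -0.0847, 0.0016] [0.19, 0.07, 7.38]
0.62 [280.5, 196.8] [ 0.56097999 -0.01005369  0.044     ]
```

{"name": "carry_out", "arguments": {"rows": [[-0.335, -0.085, 0.002, 0.2, 0, 7.4], [-0.335, -0.085, 0.002, 0.2, 0, 7.4], [-0.335, -0.085, 0.002, 0.2, 0, 7.4], [-0.335, -0.085, 0.002, 0.2, 0, 7.4], [-0.335, -0.085, 0.002, 0.2, 0, 7.4], [-0.335, -0.085, 0.002, 0.2, 0, 7.4], [-0.335, -0.085, 0.002, 0.2, 0, 7.4], [-0.335, -0.085, 0.002, 0.2, 0, 7.4], [-0.335, -0.085, 0.002, 0.2, 0, 7.4]], "jaw": 0}}

```text
t: 5.82
tool_pos: [0.4828, -0.2655, 0.1961]
orientation: [-2.037, -2.388, 0.004]
force: [-0.8, -0.4, -0.1]
opening: 0.0858
gripper_force: 0.0
```

```bash
python3 -c "
from h import *
im=robot.read_camera('wrist');cv2.imwrite('pics/w4.png',im[:,:,::-1])
for r in robot.outline_of('wrist','meter_center')[:3]:
  b=r['pixels'].astype(np.uint8);cs,_=cv2.findContours(b,0,2);R=cv2.minAreaRect(max(cs,key=len))
  print(r['conf'],R,at('wrist',R[0],.04),[np.round(at('wrist',p,.04)[:2],4).tolist() for p in cv2.boxPoints(R)])
im=robot.read_camera('top');cv2.imwrite('pics/t4.png',im[:,:,::-1])
for r in robot.outline_of('top','tray_front'):print(r['conf'],r['pixel'],at('top',r['pixel'],.044))
a=cv2.imread('pics/w4.png');c=cv2.resize(im[120:300,200:440,::-1],(640,480));c=c[:200]
cv2.imwrite('pics/v4.png',np.vstack([a,c])[:600])
print(ch(-.156,0,.044))
"
```

```text
0.9 ((173.42233276367188, 245.0786590576172), (34.7609748840332, 65.09982299804688), 50.35582733154297) [ 0.34562684 -0.34565655  0.04      ] [[0.3098, -0.3595], [0.3573, -0.3077], [0.381, -0.332], [0.3334, -0.3857]]
0.73 ((320.5, 188.5), (87.0, 47.0), 90.0) [ 0.48267086 -0.26486219  0.04      ] [[0.4544, -0.2274], [0.4978, -0.2205], [0.5127, -0.3048], [0.4666, -0.3122]]
0.72 ((213.32533264160156, 132.28707885742188), (58.76100540161133, 93.87358856201172), 9.819300651550293) [ 0.37616218 -0.22806336  0.04      ] [[0.3445, -0.2722], [0.3539, -0.1861], [0.4061, -0.1864], [0.4001, -0.2732]]
[ 0.58994527 -0.09275298  0.044     ]
```

View pics/v4.png

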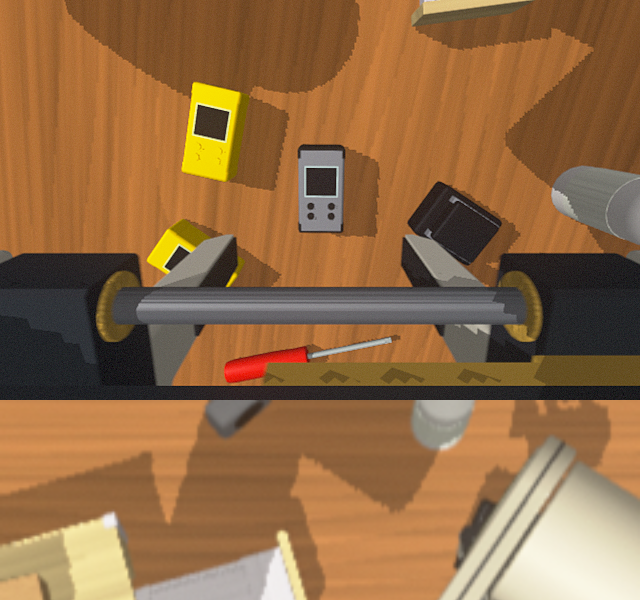

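The wrist view shows the grey meter at (321,189), aligned with the tool between the yellow block and the battery. The tray is visibly out in the top view.

```bash
python3 -c "
from h import *
row([.4827,-.2655,.015],99)"
```

```text
t 6.03 row [0.0006, 0.0004, 0.1817] [-0.18, 0.02, 0.07]
```

{"name": "carry_out", "arguments": {"rows": [[0, 0, 0.06, 0, 0, 0], [0, 0, 0.12, 0, 0, 0], [0, 0, 0.16, 0, 0, 0], [0, 0, 0.178, 0, 0, 0], [0, 0, 0.181, 0, 0, 0], [0, 0, 0.181, 0, 0, 0]], "jaw": 63}}

```text
t: 6.78
tool_pos: [0.4834, -0.2677, 0.0174]
orientation: [2.04, 2.389, -0.004]
force: [0.3, 0.5, 0.3]
opening: 0.0702
gripper_force: 0.0
```

{"name": "carry_out", "arguments": {"rows": [[0, 0, 0, 0, 0, 0], [0, 0, 0, 0, 0, 0], [0, 0, 0, 0, 0, 0], [0, 0, 0, 0, 0, 0], [0, 0, 0, 0, 0, 0]], "jaw": 255, "force": 20}}

```text
t: 7.4
tool_pos: [0.4828, -0.2672, 0.0163]
orientation: [-2.04, -2.388, 0.004]
force: [-0.0, 0.3, 6.9]
opening: 0.0436
gripper_force: 20.0
```

{"name": "carry_out", "arguments": {"rows": [[0, 0, -0.03, 0, 0, 0], [0, 0, -0.08, 0, 0, 0], [0, 0, -0.13, 0, 0, 0], [0, 0, -0.15, 0, 0, 0], [0, 0, -0.15, 0, 0, 0]]}}

```text
t: 8.02
tool_pos: [0.4832, -0.2672, 0.166]
orientation: [-2.04, -2.389, 0.004]
force: [-0.0, -0.1, -1.7]
opening: 0.0442
gripper_force: 20.0
```

```bash
python3 -c "
from h import *
row([.5623,-.006,.165],106.4)
im=robot.read_camera('top');cv2.imwrite('pics/t5.png',cv2.resize(im[140:270,190:350,::-1],None,fx=4,fy=4,interpolation=2))
for r in robot.outline_of('top','tray_front')+robot.outline_of('top','tray_pocket'):print(r['conf'],r['pixel'],at('top',r['pixel'],.044),cv2.minAreaRect(np.argwhere(r['pixels'])[:,::-1].astype(np.int32)))"
```

```text
t 8.03 row [0.2456, 0.119, 0.0004] [-0.13, 0.08, -7.4]
0.74 [280.7, 195.4] [ 0.56463625 -0.01052182  0.044     ] ((282.403564453125, 194.22698974609375), (34.4741096496582, 61.283023834228516), 74.35775756835938)
0.96 [283.9, 195.2] [ 0.56514417 -0.01874013  0.044     ] ((282.35296630859375, 193.91175842285156), (37.83555603027344, 62.3316535949707), 75.96376037597656)
0.67 [241.3, 225.8] [0.48630552 0.08855374 0.044     ] ((242.0000457763672, 229.50001525878906), (9.192387580871582, 9.192387580871582), 45.0)
```

View pics/t5.png

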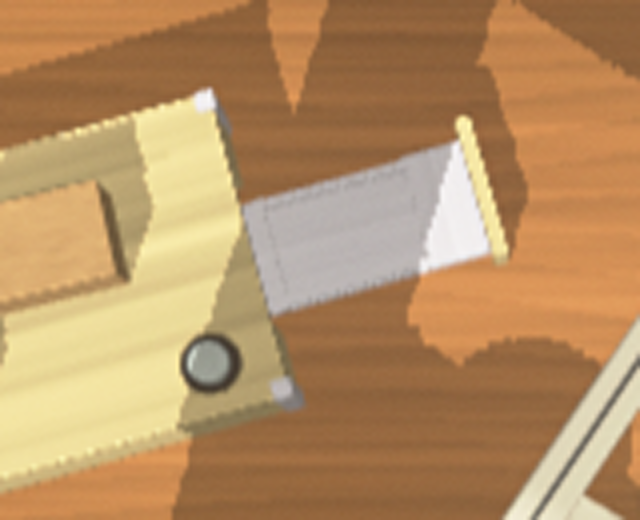

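```bash
python3 -c "
from h import *
for a in (-.048,.048):
  for b in (-.031,.031):
    p=np.array(proj('top',ch(-.058+a,b,.015)));print(a,b,np.round((p-[190,140])*4))
print([np.round((np.array(proj('top',ch(-.156,b,.044)))-[190,140])*4) for b in(-.047,.047)])
row(ch(-.060,0,.12),106.4)
for r in robot.outline_of('wrist','meter_center')[:0]:pass
im=robot.read_camera('wrist');cv2.imwrite('pics/w5.png',im[:,:,::-1])
for r in robot.outline_of('wrist','meter_center')[:4]:print(r['conf'],r['pixel'],cv2.minAreaRect(np.argwhere(r['pixels'])[:,::-1].astype(np.int32)))
# expected held meter in wrist: top face corners in tool coords
m=robot.camera_model('wrist');M=np.linalg.inv(m['mount'])
for x in(-.042,.042):
  for z in (.0165-.04,.0165):
    c=M@[x,0,z,1];print(x,z,c[0]/c[2]*m['fx']+m['cx'],c[1]/c[2]*m['fy']+m['cy'])
"
```

```text
-0.048 -0.031 [405. 169.]
-0.048 0.031 [431. 257.]
0.048 -0.031 [265. 209.]
0.048 0.031 [290. 299.]
[array([470., 115.]), array([511., 252.])]
t 8.18 row [0.2491, 0.1223, 0.0424] [-0.38, -0.19, -7.4]
0.86 [172.7, 244.5] ((175.74188232421875, 241.35777282714844), (59.03021240234375, 24.584564208984375), 1.3019527196884155)
0.81 [204.8, 136.0] ((203.71868896484375, 134.12783813476562), (66.10347747802734, 104.12385559082031), 9.582944869995117)
0.66 [317.8, 234.8] ((318.5, 258.5), (183.0, 103.0), 90.0)
-0.042 -0.0235 321.06130597581597 350.5365873029391
-0.042 0.0165 320.7110044652499 306.28469311151514
0.042 -0.0235 321.18856798456403 179.55293761287763
0.042 0.0165 320.7724794444984 166.3610952318043
```

View pics/w5.png

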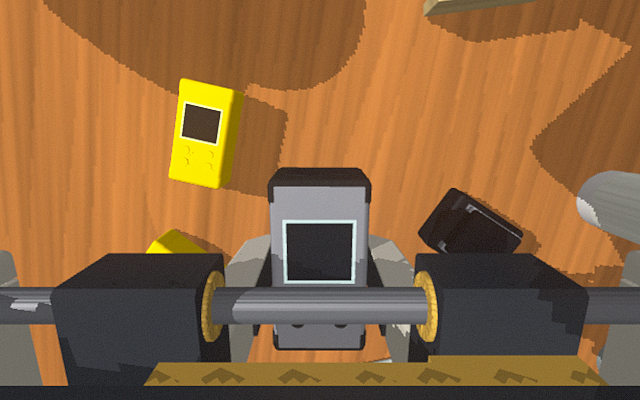

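Meter held straight and centred under the tool (its outline rows 167–350 match the expected 166–350). The pocket's seen corners agree with prediction to about 2 mm.

{"name": "carry_out", "arguments": {"rows": [[0.252, 0.123, 0.042, 0, 0, -7.4], [0.252, 0.123, 0.042, 0, 0, -7.4], [0.252, 0.123, 0.042, 0, 0, -7.4], [0.252, 0.123, 0.042, 0, 0, -7.4], [0.252, 0.123, 0.042, 0, 0, -7.4], [0.252, 0.123, 0.042, 0, 0, -7.4], [0.252, 0.123, 0.042, 0, 0, -7.4], [0.252, 0.123, 0.042, 0, 0, -7.4]]}}

```text
t: 9.32
tool_pos: [0.5644, 0.0001, 0.123]
orientation: [-1.882, -2.512, 0.005]
force: [-0.1, 0.5, -1.2]
opening: 0.0437
gripper_force: 20.0
```

```bash
python3 -c "
from h import *
row(ch(-.057,-.001,.0265),106.4)
im=robot.read_camera('wrist');cv2.imwrite('pics/w6.png',im[:,:,::-1])
m=robot.camera_model('wrist');M=np.linalg.inv(m['mount'])
s=robot.read_state();W=Ro.from_rotvec(s['orientation']).as_matrix()
for n,X in dict(panelL=ch(-.156,-.047,.044),panelR=ch(-.156,.047,.044),pr1=ch(-.01,-.031,.015),pr2=ch(-.01,.031,.015),frontA=ch(0,-.1,.076),frontB=ch(0,.1,.076)).items():
  c=M@np.r_[W.T@(X-s['tool_pos']),1];print(n,c[0]/c[2]*m['fx']+m['cx'],c[1]/c[2]*m['fy']+m['cy'])
"
```

```text
t 9.32 row [0.0027, -0.0003, 0.0965] [-0.21, -0.0, -0.09]
panelL 376.40705837486064 324.88678901355036
panelR 260.92651569582847 324.86741308093497
pr1 357.46144612210696 140.46133510429684
pr2 279.17916616121215 140.63831976783723
frontA 481.35270046638686 130.26048660877092
frontB 154.65922003235133 131.04170372078005
```

View pics/w6.png

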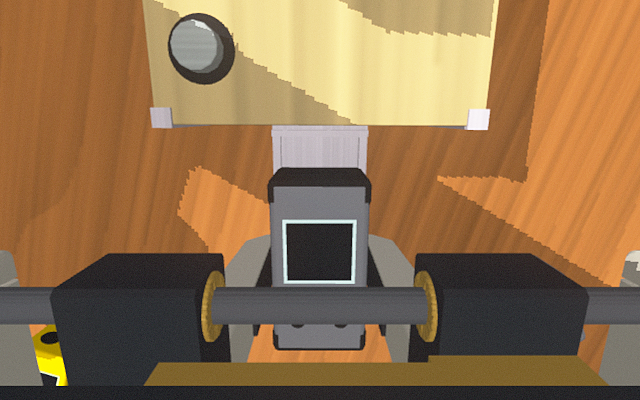

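{"name": "carry_out", "arguments": {"rows": [[0.002, 0, 0.03, 0, 0, 0], [0.002, 0, 0.06, 0, 0, 0], [0.002, 0, 0.08, 0, 0, 0], [0.002, 0, 0.09, 0, 0, 0], [0.002, 0, 0.094, 0, 0, 0], [0.002, 0, 0.094, 0, 0, 0]]}}

```text
t: 10.12
tool_pos: [0.5643, 0.003, 0.0297]
orientation: [-1.881, -2.514, 0.003]
force: [0.3, -0.6, -0.9]
opening: 0.0442
gripper_force: 20.0
```

```bash
python3 -c "
from h import *
row(ch(-.0565,-.001,.0265),106.4);print(robot.read_state()['force'])
"
```

```text
t 10.12 row [0.0004, -0.0014, 0.0032] [-0.15, 0.01, -0.01]
[ 0.26822473 -0.6058472  -0.90846658]
```

{"name": "carry_out", "arguments": {"rows": [[0, 0, 0.0025, 0, 0, 0], [0, 0, 0.003, 0, 0, 0], [0, 0, 0.003, 0, 0, 0], [0, 0, 0.003, 0, 0, 0]]}}

```text
t: 10.62
tool_pos: [0.5639, 0.0032, 0.0263]
orientation: [-1.881, -2.514, 0.004]
force: [-0.1, 1.3, -1.3]
opening: 0.0441
gripper_force: 20.0
```

{"name": "carry_out", "arguments": {"rows": [[0, 0, 0, 0, 0, 0], [0, 0, 0, 0, 0, 0], [0, 0, 0, 0, 0, 0], [0, 0, 0, 0, 0, 0], [0, 0, 0, 0, 0, 0]], "jaw": 80}}

```text
t: 11.25
tool_pos: [0.5637, 0.0031, 0.0261]
orientation: [-1.881, -2.514, 0.004]
force: [-0.3, -0.1, 0.2]
opening: 0.0636
gripper_force: 0.0
```

{"name": "carry_out", "arguments": {"rows": [[0, 0, -0.02, 0, 0, 0], [0, 0, -0.05, 0, 0, 0], [0, 0, -0.1, 0, 0, 0], [0, 0, -0.12, 0, 0, 0], [0, 0, -0.12, 0, 0, 0]]}}

```text
t: 11.88
tool_pos: [0.5657, 0.0031, 0.1487]
orientation: [1.881, 2.514, -0.0]
force: [-1.1, -0.3, 0.1]
opening: 0.0636
gripper_force: 0.0
```

```bash
python3 -c "
from h import *
im=robot.read_camera('wrist');cv2.imwrite('pics/w7.png',im[:,:,::-1])
for r in robot.outline_of('wrist','meter_center')[:2]:
  R=cv2.minAreaRect(np.argwhere(r['pixels'])[:,::-1].astype(np.int32));p=at('wrist',R[0],.05)-O
  print(r['conf'],R,'chest xy',p@CX,p@CY)
row(ch(-.19,0,.15),106.4)"
```

```text
0.66 ((316.9999694824219, 198.99996948242188), (57.99999237060547, 105.99998474121094), 0.0) chest xy -0.050980050597614936 0.0013679997386383679
t 11.97 row [-0.1336, -0.0017, -0.0052] [-0.28, -0.04, 0.0]
```

View pics/w7.png

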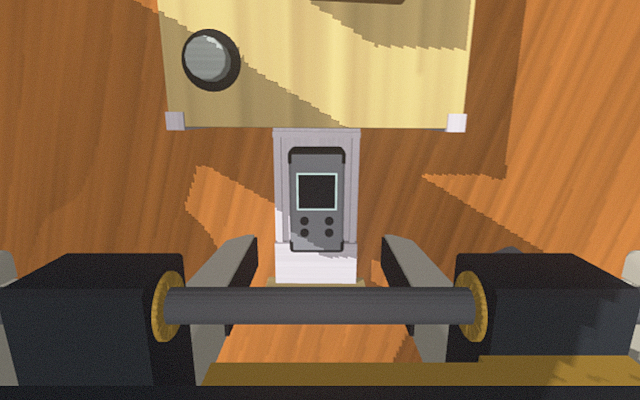

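Meter lies flat in the pocket at (317,199), between rear rim and ledge. Now shut fingers and go in front of the panel.

{"name": "carry_out", "arguments": {"rows": [[-0.06, -0.001, 0, 0, 0, 0], [-0.12, -0.001, 0, 0, 0, 0], [-0.137, -0.001, 0, 0, 0, 0], [-0.137, -0.001, 0.04, 0, 0, 0], [-0.137, -0.001, 0.08, 0, 0, 0], [-0.137, -0.001, 0.12, 0, 0, 0], [-0.137, -0.001, 0.125, 0, 0, 0], [-0.137, -0.001, 0.125, 0, 0, 0]], "jaw": 255}}

```text
t: 12.98
tool_pos: [0.601, -0.128, 0.0208]
orientation: [-1.879, -2.513, 0.005]
force: [0.2, -0.0, 0.6]
opening: 0.0004
gripper_force: 0.0
```

```bash
python3 -c "
from h import *
s=robot.read_state();p=s['tool_pos']-O;print(p@CX,p@CY,p[2],s['opening'],s['force']);row(ch(-.166,0,.022),106.4)"
```

```text
-0.19292835406498274 -0.0006121188731524175 0.020827129936599912 0.0004165733945982454 [ 0.16308346 -0.03523105  0.6064392 ]
t 12.97 row [0.0269, -0.0006, -0.0011] [-0.26, -0.06, 0.02]
```

{"name": "carry_out", "arguments": {"rows": [[0.012, 0, 0, 0, 0, 0], [0.022, 0, 0, 0, 0, 0], [0.03, 0, 0, 0, 0, 0], [0.04, 0, 0, 0, 0, 0], [0.05, 0, 0, 0, 0, 0], [0.06, 0, 0, 0, 0, 0], [0.07, 0, 0, 0, 0, 0], [0.08, 0, 0, 0, 0, 0], [0.09, 0, 0, 0, 0, 0], [0.1, 0, 0, 0, 0, 0], [0.11, 0, 0, 0, 0, 0], [0.12, 0, 0, 0, 0, 0]]}}

```text
t: 14.48
tool_pos: [0.5686, -0.0133, 0.022]
orientation: [1.882, 2.515, -0.002]
force: [5.3, -4.0, 3.1]
opening: 0.0002
gripper_force: 2.9
```

{"name": "carry_out", "arguments": {"rows": [[0.01, 0, 0, 0, 0, 0], [0.018, 0, 0, 0, 0, 0], [0.026, 0, 0, 0, 0, 0], [0.033, 0, 0, 0, 0, 0], [0.04, 0, 0, 0, 0, 0], [0.044, 0, 0, 0, 0, 0], [0.044, 0, 0, 0, 0, 0]]}}

```text
t: 15.35
tool_pos: [0.5565, 0.0288, 0.0219]
orientation: [1.881, 2.515, -0.002]
force: [6.1, -4.4, 1.7]
opening: 0.0004
gripper_force: 2.9
```

```bash
python3 -c "
from h import *
s=robot.read_state();p=s['tool_pos']-O;print(p@CX,p@CY,p[2],s['force']@CX)"
```

```text
-0.029906530980080132 -0.002197908823389101 0.021928599394670237 -5.918186745389671
```

Continue in small steps until the catch.

{"name": "carry_out", "arguments": {"rows": [[0.004, 0, 0, 0, 0, 0], [0.007, 0, 0, 0, 0, 0], [0.009, 0, 0, 0, 0, 0], [0.011, 0, 0, 0, 0, 0], [0.012, 0, 0, 0, 0, 0], [0.012, 0, 0, 0, 0, 0]]}}

```text
t: 16.1
tool_pos: [0.5511, 0.0409, 0.0208]
orientation: [-1.88, -2.513, 0.004]
force: [1.4, -1.6, 0.7]
opening: 0.0003
gripper_force: 0.6
```

```bash
python3 -c "
from h import *
s=robot.read_state();p=s['tool_pos']-O;print(p@CX,p@CY,p[2],s['force']@CX)"
```

```text
-0.01685584612253398 -0.0004488098412129508 0.02081095515842715 -1.9040647021250476
```

{"name": "carry_out", "arguments": {"rows": [[0.001, 0, 0, 0, 0, 0], [0.002, 0, 0, 0, 0, 0], [0.003, 0, 0, 0, 0, 0], [0.003, 0, 0, 0, 0, 0]]}}

```text
t: 16.6
tool_pos: [0.5503, 0.0431, 0.0207]
orientation: [-1.88, -2.513, 0.005]
force: [-0.0, -4.1, 0.1]
opening: 0.0002
gripper_force: 2.0
```

```bash
python3 -c "
from h import *
s=robot.read_state();p=s['tool_pos']-O;print(p@CX,p@CY,p[2],s['force']@CX)"
```

```text
-0.014509072349922781 -0.000314903112721719 0.020671640316193198 -3.9201080807476902
```

{"name": "carry_out", "arguments": {"rows": [[0.001, 0, 0, 0, 0, 0], [0.002, 0, 0, 0, 0, 0], [0.003, 0, 0, 0, 0, 0], [0.003, 0, 0, 0, 0, 0]]}}

```text
t: 17.1
tool_pos: [0.5497, 0.0453, 0.0207]
orientation: [-1.881, -2.514, 0.006]
force: [0.1, -8.1, -2.7]
opening: 0.0006
gripper_force: 4.0
```

```bash
python3 -c "
from h import *
s=robot.read_state();p=s['tool_pos']-O;print(p@CX,p@CY,p[2],s['force']@CX)"
```

```text
-0.01223446743874217 -0.0003939962590841419 0.020745897905516578 -7.82170962639504
```

{"name": "carry_out", "arguments": {"rows": [[0.001, 0, 0, 0, 0, 0], [0.002, 0, 0, 0, 0, 0], [0.003, 0, 0, 0, 0, 0], [0.003, 0, 0, 0, 0, 0]]}}

```text
t: 17.6
tool_pos: [0.5497, 0.0454, 0.0208]
orientation: [1.882, 2.514, -0.01]
force: [4.3, -20.5, -5.9]
opening: 0.0005
gripper_force: 10.5
```

```bash
python3 -c "
from h import *
s=robot.read_state();p=s['tool_pos']-O;print(p@CX,p@CY,p[2],s['force']@CX)"
```

```text
-0.012077110679262384 -0.00038131631925853685 0.02078089604690577 -20.838756650350806
```

Hard stop reached. Back off slowly, lift away, and look.

{"name": "carry_out", "arguments": {"rows": [[-0.003, 0, 0, 0, 0, 0], [-0.006, 0, 0, 0, 0, 0], [-0.01, 0, 0, 0, 0, 0], [-0.03, 0, 0, 0, 0, 0], [-0.06, 0, 0, 0, 0, 0], [-0.1, 0, 0, 0, 0, 0], [-0.12, 0, -0.06, 0, 0, 0], [-0.12, 0, -0.12, 0, 0, 0], [-0.14, 0, -0.18, 0, 0, 0], [-0.14, 0, -0.18, 0, 0, 0]]}}

```text
t: 18.85
tool_pos: [0.5936, -0.0879, 0.2088]
orientation: [1.878, 2.507, 0.004]
force: [-0.0, 1.1, 0.2]
opening: 0.0001
gripper_force: 0.0
```

```bash
python3 -c "
from h import *
a=robot.read_camera('top');b=robot.read_camera('scene')
A=cv2.resize(a[140:270,150:350,::-1],(400,260));B=cv2.resize(b[180:310,300:500,::-1],(800,520))[:,200:600] if 0 else cv2.resize(b[190:290,310:460,::-1],(400,267))[:260]
w=robot.read_camera('wrist')[:,:,::-1];cv2.imwrite('pics/end.png',np.vstack([np.hstack([A,B]),cv2.resize(w[:280],(800,340))]))
for n in('tray_front','flap'):
  for c in ('top','scene','wrist'):
    for r in robot.outline_of(c,n)[:1]:
      X=at(c,r['pixel'],.044)-O;print(n,c,r['conf'],X@CX,X@CY)"
```

```text
tray_front top 0.41 0.0030699962397316934 0.027066041156430885
tray_front wrist 0.71 -0.0040783510892134925 -0.0002665820526216665
flap wrist 0.57 0.009376635568091315 0.00510786389029537
```

View pics/end.png

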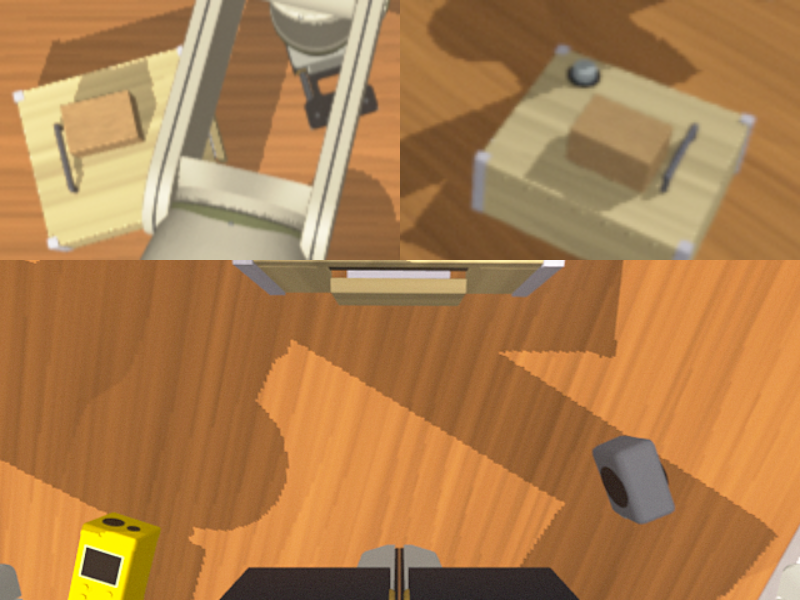

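{"name": "carry_out", "arguments": {"rows": [[0, 0, 0, 0, 10, 0], [0, 0, 0, 0, 20, 0], [0, 0, 0, 0, 30, 0], [0, 0, 0, 0, 40, 0], [0, 0, 0, 0, 50, 0], [0, 0, 0, 0, 50, 0], [0, 0, 0, 0, 50, 0], [0, 0, 0, 0, 50, 0]]}}

```text
t: 20.3
tool_pos: [0.5902, -0.0847, 0.2036]
orientation: [-1.415, -1.895, -0.656]
force: [0.8, 1.1, -0.0]
opening: 0.0002
gripper_force: 0.0
```

```bash
python3 -c "
from h import *
w=robot.read_camera('wrist')[:,:,::-1];print(robot.read_state()['orientation'])
c=w[:260,150:490];cv2.imwrite('pics/end2.png',cv2.resize(c,None,fx=2.2,fy=2.2,interpolation=2))
for r in robot.outline_of('wrist','flap')[:2]:print(r['conf'],r['pixel'],r['pixels'].sum())"
```

```text
[-1.41519251 -1.89505503 -0.65582753]
0.64 [322.8, 192.3] 1071
0.16 [256.9, 150.3] 439
```

View pics/end2.png

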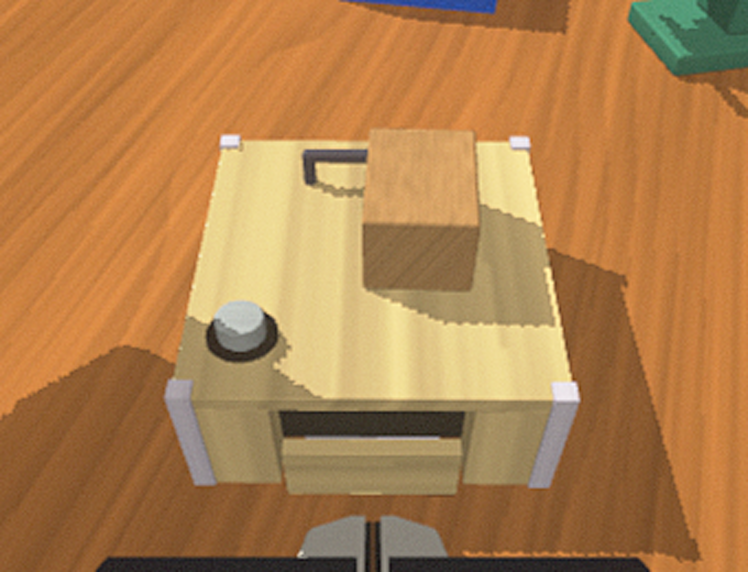

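The panel is shut at crop (372,465) and the dark flap hangs down above it at (372,423). The button is up at (241,325) and the carton is in place. The arm is clear, so I'm handing in.

```bash
python3 -c "
from plant import robot
print(robot.close_job())"
```

```text
the job is handed in; nothing more can be done
None
```

I pressed the latch, laid the grey meter screen up in the tray's pocket, let go and pushed the tray home. The last pictures show the tray shut, the flap down and the button up, and I handed the job in at about 20 s. The hand-in returned no verdict, and I had no direct view of the meter pushing through the flap or of where it lies inside.

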